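# Fill the dishwasher-tablet tub and snap its lid on

### The arm

A 6-joint arm with a two-finger parallel gripper is mounted at the origin on a cart in front of the work surface, level with it; the furniture and walls round the work are solid. World frame = base frame: x ahead of the robot, y to its left, z up, the work surface at z = 0. Lengths are in m, angles in rad, forces in N, time in s.
With the tool pointing down it reaches from about 0.275 to 0.825 m from the base axis. Payload 5.2 kg.
Tool frame: the origin (TCP) lies midway between the tips of the shut fingers; the grasp point (between the pads) lies robot.grip_point_offset behind it (robot.grip_point_offset is the distance from the TCP to the grasp point, in m); z points along the fingers, y is the line along which they close (so a half turn about z gives the same grasp; the last joint's range is limited). The gripper opens to 93 mm and grips with 3 to 60 N. Pads are 15 mm wide; open, the fingers measure 128 mm over their backs; the gripper's body (75 mm by 188 mm) begins 65 mm behind the grasp point.
Start: joints at [-1.422, 0.259, 1.535, -0, 1.348, -0.203], TCP at [0.19, -0.516, 0.19] pointing down, gripper open.
Joint ranges: [-3.14, 3.14], [-0.91, 2.08], [0.19, 2.58], [-1.22, 4.36], [0.22, 2.71], [-3.12, 3.12]. Speed limits (rad/s): [2.57, 2.57, 3.14, 3.14, 3.14, 3.14].

### API

Orientations are given as a unit quaternion [x, y, z, w].
In Python, from bench import robot, optics gives the robot as it stands.
- The arm moves only by the tool play_rows, never from a script. Its argument "deltas" is a list that holds one entry, the list of rows, each a list of 5 numbers: the shift along the world's x, y, z in m, then the turn about the world's z in degrees, then the opening in per cent of the stroke, from 0 (shut) to 100 (fully open). In form: [[[x, y, z, spin, fingers], ...]]. A call has 1 to 20 rows; each row shifts and turns the commanded pose from where the row before left it; what a row does not reach is not made up. A row lasts 1/8 s, in which the tool goes at most 62.5 mm and 10.7 degrees, less where a joint would pass 70% of its speed; a pose out of reach is approached as far as the arm can. A call with a gripper value outside its range is refused whole. The fingers move at their own pace and stop on an object; "force" is the grip in N (left out, the last holds). Time passes only in rows, so rows that do not move let the fingers close. It gives the time, the measured TCP pose, the force, the opening and the grip force at its end, in the units of the state.
- robot.read_state(): the state, without advancing time (a new reading comes with each control period).
- optics.get_image(name): name is "side" or "top" or "wrist"; returns (picture, depth): 420x560x3 uint8, red, green, blue; 420x560 float32, m along the optical axis (not along the pixel's ray), 0 where there is no reading.
- optics.camera_params(name): a dict with "fx", "fy", "cx", "cy" (pixels), "k1" (the pictures are not rectified: a ray, as slopes to the right and down, at radius r is drawn at 1 + k1 r^2 times it, then the intrinsics apply), "origin" and "attitude" of the camera in the world; the wrist camera has in their place "T_tool_cam" (4x4, takes a point from camera to tool coordinates, whose origin is the TCP and whose axes are the flange's). Camera axes: x right, y up, looking along -z (the intrinsics and any distortion apply to the point x, -y, -z); pixel columns grow to the right and rows downward; lengths in m; the calibration is good to about 2 mm. A picture is of the moment at which its call begins: read the wrist's pose just before it. camera_params takes no time and is no camera call.
- robot.sign_off(): hands the job in; it is judged then, once.
The state is a dict: "time": time; "q": joint angles; "qvel": joint speeds; "joint_torque": joint torques, N m; "ee_pos": TCP position; "orientation": TCP orientation; "contact_force": force on the tool from outside, world axes, zero at the start; "wrist_torque": the same for the moment, N m; "finger_gap": finger opening in m; "grip_force": force on a finger pad.
Only numpy, scipy, OpenCV 4.12 (cv2) and the standard library are available. Lean on these libraries where they do the work, as an engineer would, in place of code of your own. Each camera call takes 0.05 s, during which the arm holds its last target. There are 200 camera calls.

### The job

Tip the four dishwasher tablets off the green tray into the open tub without touching them with the fingers, and put the tray back down flat on the worktop. Then set the blue lid on the tub, press it down until it clicks, and keep pressing so that the orange seal stays well squeezed (about 8 N): finish like that, with the hand still on the lid and pushing. Leave the mug, the glass and the spice jar where they stand.

Things in the scene. Friction and masses are not known exactly. Their poses are not given: they have to be found in the camera images.
- tub: round white tub fixed to the worktop by a grey suction foot (120 mm), open on top; outside diameter 107 mm, inside 100 mm, wall top 99 mm and inner floor 11 mm above the worktop. Four blue spring catches 93 mm up stick 6 mm into the mouth (88 mm free between facing ones); they yield outwards to the lid's bead and snap back behind it. Origin: centre of its underside, z up.
- tub_rim (a point): centre of the tub's mouth at the height of the top of the relaxed orange seal, 104 mm above the worktop.
- seal (a joint): orange ring seal (106 mm diameter, 6 mm thick) on the tub's rim, spring-mounted: 0 relaxed, grows in m as the lid squeezes it down, 0.004 at the stop; about 3 N per mm.
- lid: snap lid standing on its plug, 110 g. Origin: centre of its underside, z up. From below: plug tapering from 82 mm diameter at 0 to a 94 mm bead at 8 to 9 mm, 87 mm groove up to 22 mm, blue flange 118 mm in diameter from 22 to 28 mm, upright round blue knob 30 mm in diameter from 28 to 58 mm.
- lid_knob (a point): centre of the knob's top face, 58 mm above the lid's origin. Pressing the lid on, the push rises to about 7 to 15 N and drops as the bead passes the catches (lid origin 84 to 88 mm above the tub's origin); the flange meets the seal at 82 mm; at 78 mm the seal is at its stop.
- tray: green chute tray, 160 g: straight channel 130 mm long (x) and 70 mm wide, floor 4 mm thick, side walls 22 mm high, open without a lip at -x, closed at +x by a 26 mm rear wall; carry it level. Origin: centre of its underside, z up.
- tray_grip (a point): point to grip, at x = +65 mm, y = 0, z = 44 mm of the tray: on an upright green bar with black ribs on the rear wall, 16 mm thick (along the tray's x), 56 mm wide (along y), 26 to 56 mm up.
- tray_lip (a point): middle of the floor's top edge at the tray's open end: x = -65 mm, y = 0, z = 4 mm of the tray. Tablets slide off over it when the tray is tipped by 40 to 60 degrees, open end down.
- tablet0: one of four identical white dishwasher tablets with a blue middle layer and a red dot, 32 x 24 x 15 mm, 18 g; origin at the centre of its underside. Starts on the tray, long side roughly along the tray.
- tablet1: one of four identical white dishwasher tablets with a blue middle layer and a red dot, 32 x 24 x 15 mm, 18 g; origin at the centre of its underside. Starts on the tray, long side roughly along the tray.
- tablet2: one of four identical white dishwasher tablets with a blue middle layer and a red dot, 32 x 24 x 15 mm, 18 g; origin at the centre of its underside. Starts on the tray, long side roughly along the tray.
- tablet3: one of four identical white dishwasher tablets with a blue middle layer and a red dot, 32 x 24 x 15 mm, 18 g; origin at the centre of its underside. Starts on the tray, long side roughly along the tray.
- mug: white mug with black dots, 82 mm in diameter, 91 mm tall; a bystander. Origin at the centre of its underside.
- glass: clear drinking glass, 76 mm in diameter, 86 mm tall; a bystander. Origin at the centre of its underside.
- spice: spice jar with a red cap, 45 mm in diameter, 106 mm tall; a bystander. Origin at the centre of its underside.
Things that resemble listed ones, but are neither listed nor needed, are in the scene too. What is shaped like the tablet1 but pink or yellow is not meant.

How it is judged:
By the outcome, as a careful person would: the job done as asked, in the order asked, and still so for the second after the job is handed in, while the arm keeps its last pose, push and grip.
It also fails if it takes over 72 s, if anything falls off the work surface, if the arm or the gripper's body presses on something with over 40 N, if the wrist force passes 120 N, or if a joint passes its speed limit or range.

## Working session

There is one attempt and no reset: what is moved stays moved. The work goes in short steps, Python scripts to look and compute and a tool call to move; the robot and the scene stay as the last step left them, time stands still between calls to the robot, and variables do not carry over. Pictures are saved under pics/ and viewed, at most 10 in all, crops included, and the job is handed in when it is done.

Besides the shell and the picture viewer there is one more tool, called after ">>>" as name(argument=value, ...), one argument or row to a line, values as JSON. play_rows: Moves the arm, as the interface text tells. Its arguments: {"type":"object","properties":{"deltas":{"type":"array","items":{"type":"array","items":{"type":"array","items":{"type":"number"}}}},"force":{"type":"number"}},"required":["deltas"]}

```bash
mkdir -p pics && cat > h.py <<'E'
import numpy as np, cv2
from scipy.spatial.transform import Rotation as R
from bench import robot, optics
def cam(name, st=None):
    p=optics.camera_params(name)
    if name=='wrist':
        st=st or robot.read_state(); T=np.eye(4); T[:3,:3]=R.from_quat(st['orientation']).as_matrix(); T[:3,3]=st['ee_pos']
        T=T@np.array(p['T_tool_cam']); return p,T[:3,:3],T[:3,3]
    a=np.array(p['attitude']); M=R.from_quat(a).as_matrix() if a.size==4 else a.reshape(3,3)
    return p,M,np.array(p['origin'])
def rays(c,uv):
    p,M,o=c; uv=np.atleast_2d(uv).astype(float)
    d=np.stack([(uv[:,0]-p['cx'])/p['fx'],(uv[:,1]-p['cy'])/p['fy']],1); s=d.copy()
    for _ in range(20): s=d/(1+p['k1']*(s**2).sum(1,keepdims=True))
    return np.c_[s[:,0],-s[:,1],-np.ones(len(s))]@M.T
def onplane(c,uv,z):
    r=rays(c,uv); return c[2]+r*((z-c[2][2])/r[:,2])[:,None]
def pts(c,uv,depth):
    uv=np.atleast_2d(uv); d=depth[uv[:,1].astype(int),uv[:,0].astype(int)]
    return c[2]+rays(c,uv)*d[:,None]
def proj(c,P):
    p,M,o=c; q=(np.atleast_2d(P)-o)@M; s=np.c_[q[:,0],-q[:,1]]/-q[:,2:]; s=s*(1+p['k1']*(s**2).sum(1,keepdims=True))
    return s*[p['fx'],p['fy']]+[p['cx'],p['cy']]
def save(n,im): cv2.imwrite('pics/'+n+'.png',im[:,:,::-1])
E
python3 - <<'E'
from h import *
st=robot.read_state();print(st, robot.grip_point_offset)
for n in ['top','side','wrist']:
    im,d=optics.get_image(n); np.savez('/tmp/'+n,im=im,d=d); save(n+'0',im)
    print(n,optics.camera_params(n))
E
```

```text
{'time': 0.0, 'q': array([-1.42179062e+00,  2.59324358e-01,  1.53604711e+00, -4.24733410e-05,
        1.34796879e+00, -2.02745804e-01]), 'qvel': array([ 0.00063237,  0.00076246,  0.00065425, -0.00101831,  0.00040067,
        0.00112414]), 'joint_torque': array([-7.46559308e-04, -4.37313795e+01, -2.83999926e+01,  7.19559146e-02,
        4.12663340e-02, -1.57769437e-04]), 'ee_pos': array([ 0.18944585, -0.51573256,  0.1887422 ]), 'orientation': array([ 9.84572485e-01,  1.74975020e-01,  2.77625170e-06, -8.74043498e-04]), 'contact_force': array([-0.40134129, -0.6855819 , -0.18840047]), 'wrist_torque': array([0.02123203, 0.01624201, 0.0222568 ]), 'grip_force': 0.0, 'finger_gap': 0.09282185426740025} 0.0188
top {'fx': 448.5389596688969, 'fy': 448.5389596688969, 'cx': 282.4369854909482, 'cy': 214.11936483631928, 'k1': -0.04537539684842355, 'origin': array([0.49699632, 0.08107989, 1.01896724]), 'attitude': array([ 0.03593307, -0.04452767, -0.70192427,  0.70994959])}
side {'fx': 519.1341993649493, 'fy': 519.1341993649493, 'cx': 290.0190508278021, 'cy': 211.66942608649904, 'k1': -0.15340407096562134, 'origin': array([ 0.22976717, -0.49745349,  1.35275952]), 'attitude': array([ 0.23968967, -0.07667073, -0.26745556,  0.93012794])}
wrist {'fx': 304.73170405518556, 'fy': 304.73170405518556, 'cx': 275.4126509806944, 'cy': 209.10289536856493, 'k1': -0.044999975288348565, 'T_tool_cam': array([[ 1.56557881e-04,  9.56557743e-01,  2.91542896e-01,
         8.11695617e-02],
       [ 9.99999841e-01, -3.07834424e-04,  4.73012882e-04,
        -4.76209325e-04],
       [ 5.42211074e-04,  2.91542776e-01, -9.56557639e-01,
        -1.95550448e-01],
       [ 0.00000000e+00,  0.00000000e+00,  0.00000000e+00,
         1.00000000e+00]])}
```

View pics/top0.png

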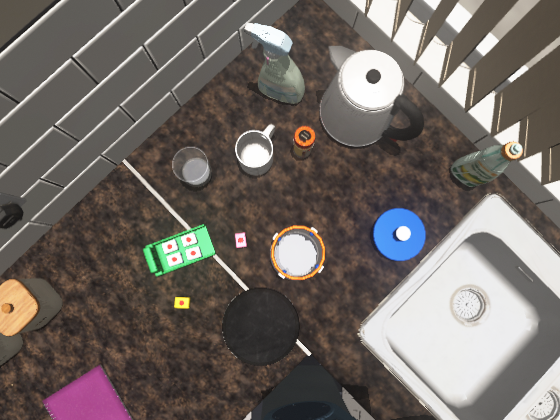

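View pics/side0.png

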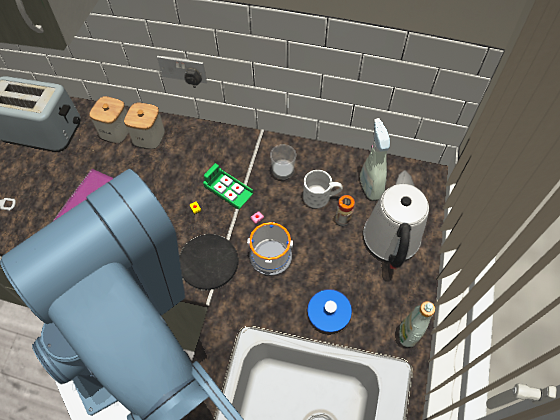

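Top view: the green tray is at (180,250), with its bar at the left (150,258), its open end to the right and four white tablets with red dots. The orange-rimmed tub is at (298,253) and the blue lid at (400,235). Could be mistaken: the pink tablet (240,240), the yellow tablet (182,303), the black disc (260,325), and the red cap/orange seal pair (305,137)/(298,253). The side view shows the same layout. I choose the green tray, the orange-ring tub and the blue lid. The lid's knob looks pale, so I'll check it in the crop.

```bash
cat > m.py <<'E'
from h import *
def hsv(im): return cv2.cvtColor(im,cv2.COLOR_RGB2HSV)
def big(m):
    n,l,s,c=cv2.connectedComponentsWithStats(m.astype(np.uint8)); return l==1+np.argmax(s[1:,4])
def uvs(m): v,u=np.nonzero(m); return np.c_[u,v]
E
python3 - <<'E'
from m import *
for n in ['top','side']:
    z=np.load(f'/tmp/{n}.npz'); im,d=z['im'],z['d']; c=cam(n); h=hsv(im); H,S,V=h[...,0],h[...,1],h[...,2]
    g=big((H>45)&(H<85)&(S>120)&(V>60)); b=big((H>100)&(H<125)&(S>150)&(V>80))
    # exclude the spice cap
    o=(H>5)&(H<20)&(S>170)&(V>120)
    k,l,s,ce=cv2.connectedComponentsWithStats(o.astype(np.uint8))
    print(n,'orange comps',[(s[i].tolist(),ce[i].round()) for i in range(1,k) if s[i,4]>40])
    P=pts(c,uvs(g),d); print('green z pct',np.percentile(P[:,2],[1,10,50,90,99]).round(4))
    hi=P[P[:,2]>0.046]; print('bar top',len(hi),hi.mean(0).round(4),hi.min(0).round(3),hi.max(0).round(3))
    r=cv2.minAreaRect(hi[:,:2].astype(np.float32)*1000);print('bar rect',r)
    lo=P; r=cv2.minAreaRect(P[:,:2].astype(np.float32)*1000);print('tray rect',r)
    P=pts(c,uvs(b),d); f=P[abs(P[:,2]-.028)<.005]; e=cv2.minEnclosingCircle(f[:,:2].astype(np.float32)*1000);print('lid',e,P[:,2].min(),np.percentile(P[:,2],[50,99]))
z=np.load('/tmp/top.npz')['im']
a=cv2.resize(z[215:285,135:225],(540,420),interpolation=cv2.INTER_CUBIC);b=cv2.resize(z[195:275,365:437],None,fx=3.5,fy=5.25)
save('crop',np.hstack([a,b[:420]]))
E
```

```text
top orange comps [([294, 126, 21, 20, 214], array([305., 136.])), ([271, 225, 47, 55, 233], array([291., 252.])), ([313, 231, 12, 37, 84], array([321., 248.]))]
green z pct [-2.000e-04  3.300e-03  1.480e-02  5.670e-02  3.967e-01]
bar top 199 [0.5069 0.3367 0.1096] [0.48  0.081 0.047] [0.535 0.367 1.019]
bar rect ((490.2320556640625, 227.37896728515625), (287.9918518066406, 53.454524993896484), 82.13215637207031)
tray rect ((536.423095703125, 235.06649780273438), (107.4838638305664, 299.1865234375), 5.399521350860596)
lid ((568.8316040039062, -190.1503448486328), 58.62432861328125) -0.006265744654921468 [0.0298037  0.03787416]
side orange comps [([339, 195, 16, 14, 119], array([346., 202.])), ([249, 223, 29, 16, 42], array([260., 228.]))]
green z pct [-0.0023  0.001   0.0119  0.0522  0.0609]
bar top 99 [0.4896 0.2984 0.1332] [ 0.23  -0.497  0.047] [0.534 0.369 1.353]
bar rect ((361.5869445800781, -57.551605224609375), (917.2516479492188, 47.00951385498047), 70.3849105834961)
tray rect ((422.77337646484375, -75.41763305664062), (917.8551635742188, 137.85777282714844), 73.96607208251953)
lid ((568.9249877929688, -190.91390991210938), 59.34327697753906) -0.006443029196143257 [0.02723133 0.03552396]
```

View pics/crop.png

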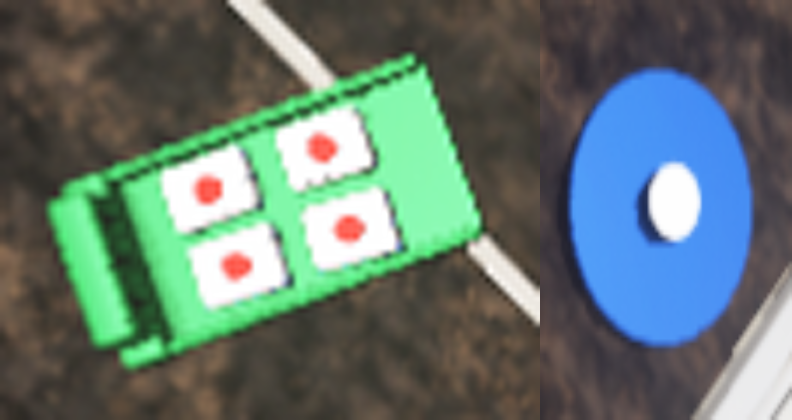

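The crop confirms the green chute, with its bar at the left and four white tablets with red dots. The lid is a blue disc whose knob has a white top. Next I'll measure them properly.

```bash
python3 - <<'E'
from m import *
from scipy.optimize import least_squares
def circ(p):
    f=lambda x: np.hypot(p[:,0]-x[0],p[:,1]-x[1])-x[2]
    return least_squares(f,[*p.mean(0)[:2],.05],loss='soft_l1',f_scale=.002).x
for n in ['top','side']:
    z=np.load(f'/tmp/{n}.npz'); im,d=z['im'],z['d']; c=cam(n); h=hsv(im); H,S,V=h[...,0],h[...,1],h[...,2]
    g=big((H>45)&(H<85)&(S>120)&(V>60)); P=pts(c,uvs(g),d); P=P[(d[g]>.3)&(P[:,2]<.065)&(P[:,2]>-.01)]
    hi=P[P[:,2]>.052]; r=cv2.minAreaRect(hi[:,:2].astype(np.float32)*1000);print(n,'bar top',len(hi),hi.mean(0).round(4),r)
    r=cv2.minAreaRect(P[:,:2].astype(np.float32)*1000);print('tray',r)
    # tub: orange near expected
    o=(H>5)&(H<22)&(S>130)&(V>100); P=onplane(c,uvs(o),.104)
    t0=onplane(c,[298,253],.1)[0] if n=='top' else T
    m=np.hypot(*(P[:,:2]-t0[:2]).T)<.09; T=circ(P[m]); print('tub',m.sum(),T)
    b=big((H>100)&(H<125)&(S>150)&(V>80)); cc=cv2.findContours(b.astype(np.uint8),0,1)[0][0][:,0]
    print('lid flange',circ(onplane(c,cc,.027)))
    q=uvs((S<60)&(V>180)); Q=onplane(c,q,.058); 
    m=np.hypot(Q[:,0]-.569,Q[:,1]+.190)<.035; print('knob',m.sum(),Q[m].mean(0))
    w=uvs(((H<8)|(H>172))&(S>150)&(V>120)); W=onplane(c,w,.019); print('red', len(w))
E
```

```text
top bar top 176 [0.5079 0.3522 0.0568] ((507.1481018066406, 352.203125), (56.65726089477539, 15.8754243850708), 19.601823806762695)
tray ((527.4601440429688, 304.1468505859375), (76.96813201904297, 152.8521270751953), 21.47026824951172)
tub 463 [0.5243225  0.03857635 0.05247141]
lid flange [ 0.56932022 -0.19012637  0.05829044]
knob 171 [ 0.56919577 -0.19085637  0.058     ]
red 89
side bar top 70 [0.5055 0.3496 0.056 ] ((505.48193359375, 350.0724792480469), (54.2244758605957, 16.55522918701172), 19.153568267822266)
tray ((528.8742065429688, 294.122802734375), (76.47229766845703, 141.1651153564453), 20.080677032470703)
tub 230 [0.52371362 0.03589525 0.05251801]
lid flange [ 0.56914592 -0.19149014  0.05788721]
knob 109 [ 0.56974756 -0.19133612  0.058     ]
red 41
```

>>> play_rows(
  deltas=[
    [[0.0158,0.0433,0,4.48,100],[0.0158,0.0433,0,4.48,100],[0.0158,0.0433,0,4.48,100],[0.0158,0.0433,0,4.48,100],[0.0158,0.0433,0,4.48,100],[0.0158,0.0433,0,4.48,100],[0.0158,0.0433,0,4.48,100],[0.0158,0.0433,0,4.48,100],[0.0158,0.0433,0,4.48,100],[0.0158,0.0433,0,4.48,100],[0.0158,0.0433,0,4.48,100],[0.0158,0.0433,0,4.48,100],[0.0158,0.0433,0,4.48,100],[0.0158,0.0433,0,4.48,100],[0.0158,0.0433,0,4.48,100],[0.0158,0.0433,0,4.48,100],[0.0158,0.0433,0,4.48,100],[0.0158,0.0433,0,4.48,100],[0.0158,0.0433,0,4.48,100],[0.0158,0.0433,0,4.48,100]],
  ],
  force=50,
)

```text
time: 2.65
ee_pos: [0.5057, 0.3511, 0.1892]
orientation: [0.574, 0.819, -0.0, -0.0]
contact_force: [0.8, 0.3, -0.6]
finger_gap: 0.0929
grip_force: 0.0
```

```bash
python3 - <<'E'
from m import *
st=robot.read_state(); c=cam('wrist',st); im,d=optics.get_image('wrist'); np.savez('/tmp/w1',im=im,d=d); save('w1',im)
M=R.from_quat(st['orientation']).as_matrix(); print(st['ee_pos'],np.degrees(np.arctan2(M[1,0],M[0,0])))
h=hsv(im); H,S,V=h[...,0],h[...,1],h[...,2]
g=big((H>45)&(H<85)&(S>120)&(V>60)); P=pts(c,uvs(g),d); P=P[(d[g]>.05)]
print(np.percentile(P[:,2],[1,50,99]))
hi=P[(P[:,2]>.052)&(P[:,2]<.062)]; print(len(hi),hi.mean(0),cv2.minAreaRect(hi[:,:2].astype(np.float32)*1000))
E
```

```text
[0.5057042  0.35113201 0.18915247] 109.9159223153185
[-0.00017095  0.01102418  0.05749702]
710 [0.50645416 0.35471101 0.05603362] ((506.6123962402344, 354.0801696777344), (54.876163482666016, 16.654844284057617), 21.64483642578125)
```

>>> play_rows(
  deltas=[
    [[0.001,0.002,-0.025,0,100],[0,0,-0.025,0,100],[0,0,-0.025,0,100],[0,0,-0.025,0,100],[0,0,-0.025,0,100],[0,0,-0.015,0,100],[0,0,-0.012,0,100],[0,0,-0.007,0,100],[0,0,0,0,100],[0,0,0,0,0],[0,0,0,0,0],[0,0,0,0,0],[0,0,0,0,0],[0,0,0,0,0]],
  ],
  force=60,
)

```text
time: 4.45
ee_pos: [0.5066, 0.3517, 0.0306]
orientation: [0.575, 0.818, 0.0, 0.0]
contact_force: [0.6, 0.1, -0.0]
finger_gap: 0.0474
grip_force: 0.0
```

```bash
python3 - <<'E'
from m import *
im,d=optics.get_image('wrist'); save('w2',im); st=robot.read_state(); print(st['finger_gap'],st['grip_force'])
E
```

```text
0.04365659138747763 0.0
```

View pics/w2.png

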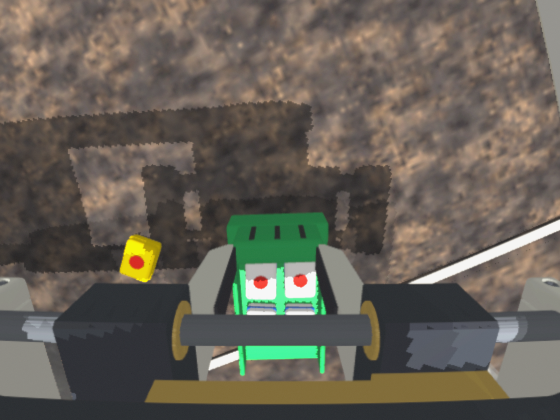

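```bash
python3 - <<'E'
from m import *
st=robot.read_state(); c=cam('wrist',st); M=R.from_quat(st['orientation']).as_matrix(); t=st['ee_pos']
print(st['finger_gap'],'tcp,grasp px',proj(c,[t,t-M[:,2]*.0188]).round())
print('bar top px predicted',proj(c,[[.5066,.354,.056]]).round(),proj(cam('top'),[t,t-M[:,2]*.0188,[.5066,.354,.056]]))
E
```

```text
0.04365659138747763 tcp,grasp px [[276. 240.]
 [276. 252.]]
bar top px predicted [[277. 253.]] [[153.40180251 259.46278142]
 [151.02474209 259.34562701]
 [149.08951285 259.25891528]]
```

```bash
python3 - <<'E'
from m import *
st=robot.read_state(); c=cam('wrist',st); im,d=optics.get_image('wrist'); M=R.from_quat(st['orientation']).as_matrix(); t=st['ee_pos']
st2=robot.read_state();print(st2['finger_gap'],st2['grip_force'])
uv=[(277,218),(277,232),(245,250),(277,250),(310,250),(277,258),(225,255),(228,270),(200,260),(215,280),(325,270),(355,260)]
P=(pts(c,uv,d)-t)@M
for a,p in zip(uv,P): print(a,im[a[1],a[0]],(p*1000).round(1))
np.savez('/tmp/w3',im=im,d=d)
E
```

```text
0.03968531216021579 0.0
(277, 218) [ 38 115  64] [ 9.8  0.9 18.8]
(277, 232) [42 44 44] [ 10.5   0.8 -11.6]
(245, 250) [ 40 127  70] [  4.3 -18.7 -25.9]
(277, 250) [ 41 127  68] [  4.2   0.7 -25.6]
(310, 250) [ 42 127  70] [  4.3  20.8 -25.9]
(277, 258) [ 42 126  71] [ -1.    0.7 -26. ]
(225, 255) [148 148 138] [ 10.  -27.7 -44.7]
(228, 270) [140 140 132] [ 10.4 -23.4 -62.4]
(200, 260) [61 58 56] [-30.5 -62.1  30.4]
(215, 280) [147 148 139] [ 10.  -28.1 -71.4]
(325, 270) [147 147 138] [ 10.4  23.9 -62.4]
(355, 260) [92 86 83] [-30.5  65.1  30.5]
```

```bash
python3 - <<'E'
from m import *
st=robot.read_state(); c=cam('wrist',st); M=R.from_quat(st['orientation']).as_matrix(); t=st['ee_pos']
z=np.load('/tmp/w3.npz'); a,d=z['im'],z['d']; b=cv2.imread('pics/w2.png')[:,:,::-1]
for r in (250,256,262,275,290):
    for n,i in (('w2',b),('w3',a)):
        g=np.nonzero((i[r,:,1].astype(int)-i[r,:,0]>50)&(i[r,:,1]>60))[0]; 
        print(r,n,g.min(),g.max())
    P=(pts(c,[(u,r) for u in range(200,350,6)],d)-t)@M; print((P[:,1:]*1000).round().astype(int).tolist())
print(st['joint_torque'].round(3),st['contact_force'])
E
```

```text
250 w2 236 315
250 w3 239 312
[[-62, 32], [-56, 30], [-52, 31], [-33, -36], [-29, -37], [-26, -37], [-23, -35], [-21, -26], [-17, -26], [-13, -26], [-10, -26], [-6, -26], [-2, -26], [1, -26], [5, -26], [9, -25], [12, -25], [16, -25], [20, -26], [22, -34], [25, -38], [28, -38], [32, -37], [35, -38], [55, 30]]
256 w2 236 315
256 w3 240 311
[[-62, 30], [-57, 30], [-34, -47], [-31, -46], [-28, -48], [-25, -45], [-22, -42], [-21, -26], [-17, -25], [-13, -26], [-10, -26], [-6, -27], [0, -196], [1, -26], [5, -26], [9, -26], [12, -25], [16, -27], [20, -25], [22, -39], [24, -44], [27, -46], [31, -45], [33, -46], [56, 30]]
262 w2 237 284
262 w3 240 284
[[-62, 30], [-36, -53], [-33, -53], [-30, -54], [-27, -54], [-24, -54], [-22, -43], [-21, -26], [-17, -26], [-14, -25], [-10, -26], [-6, -25], [-2, -25], [1, -26], [5, -26], [9, -25], [12, -25], [16, -24], [20, -25], [22, -39], [23, -50], [26, -52], [29, -53], [32, -54], [35, -53]]
275 w2 236 283
275 w3 239 283
[[-36, -67], [-33, -67], [-30, -66], [-27, -67], [-25, -67], [-22, -63], [-22, -46], [-28, 26], [-21, 12], [-17, 11], [-12, 10], [-7, 11], [-3, 11], [2, 26], [7, 20], [11, 12], [15, 11], [20, 10], [24, 10], [22, -42], [21, -63], [24, -66], [27, -67], [29, -67], [33, -66]]
290 w2 232 319
290 w3 235 316
[[-33, -80], [-30, -80], [-28, -80], [-25, -79], [-23, -77], [-22, -66], [-30, 8], [-28, 27], [-22, 12], [-17, 11], [-12, 11], [-8, 11], [-3, 11], [2, 26], [7, 28], [11, 11], [16, 11], [20, 12], [25, 11], [30, 12], [22, -64], [22, -77], [25, -79], [27, -79], [30, -79]]
[ 2.0000e-03 -5.3800e+01 -2.4262e+01  6.9000e-02  9.0000e-03  0.0000e+00] [ 0.13898081 -0.89140141 -0.10835348]
```

>>> play_rows(
  deltas=[
    [[0,0,0,0,0]],
  ],
  force=10,
)

```text
time: 4.68
ee_pos: [0.5065, 0.3517, 0.0305]
orientation: [0.575, 0.818, -0.0, -0.0]
contact_force: [-1.1, 0.3, -0.6]
finger_gap: 0.0295
grip_force: 0.0
```

```bash
python3 - <<'E'
from m import *
st=robot.read_state(); c=cam('wrist',st); im,d=optics.get_image('wrist'); M=R.from_quat(st['orientation']).as_matrix(); t=st['ee_pos']
print(robot.read_state()['finger_gap'])
for u in (225,235,245,250):
    P=(pts(c,[(u,r) for r in range(214,270,4)],d)-t)@M; print(u,(P*1000).round().astype(int).tolist())
save('w4',cv2.resize(im[190:350,170:380],None,fx=3.5,fy=3.5,interpolation=cv2.INTER_CUBIC))
E
```

```text
0.02586305746018415
225 [[9, -40, 30], [6, -40, 30], [2, -40, 31], [-1, -40, 30], [-4, -40, 30], [-8, -40, 31], [-11, -41, 30], [-15, -41, 31], [-17, -41, 29], [-21, -41, 30], [9, -28, -42], [10, -27, -49], [10, -26, -53], [11, -25, -59]]
235 [[9, -32, 30], [9, -30, 20], [9, -30, 13], [8, -29, 5], [6, -28, 4], [3, -29, 5], [9, -26, -18], [9, -25, -24], [7, -25, -25], [10, -23, -38], [9, -23, -42], [10, -22, -48], [10, -21, -53], [10, -21, -58]]
245 [[9, -24, 30], [9, -23, 21], [9, -22, 12], [10, -21, 2], [9, -21, -5], [9, -20, -12], [10, -19, -20], [9, -19, -23], [10, -18, -32], [9, -18, -37], [9, -17, -42], [9, -17, -47], [8, -16, -49], [8, -16, -54]]
250 [[9, -20, 30], [9, -19, 20], [9, -19, 12], [9, -18, 3], [9, -17, -5], [10, -17, -13], [10, -16, -21], [9, -16, -24], [7, -16, -26], [8, -15, -33], [5, -15, -34], [3, -15, -34], [1, -15, -35], [-1, -15, -36]]
```

View pics/w4.png

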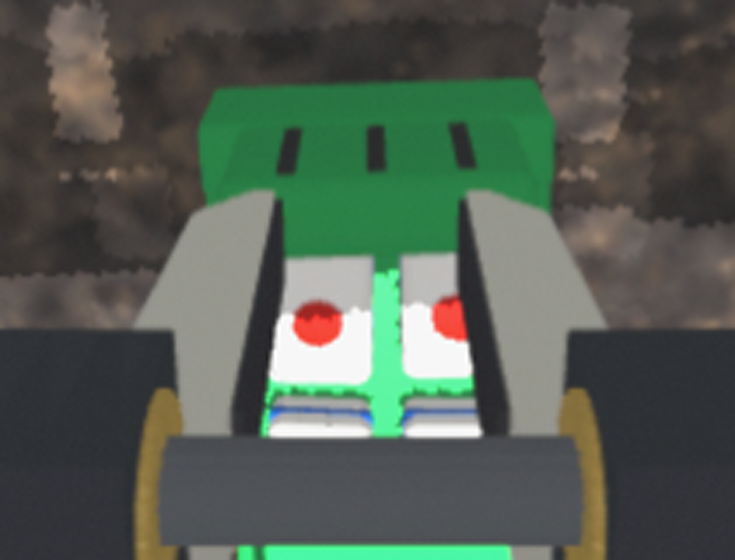

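The crop shows the finger tips above the bar's top rather than beside it. They end about 33 mm behind the nominal TCP. I'll open again and check how tip depth changes with opening.

>>> play_rows(
  deltas=[
    [[0,0,0,0,75],[0,0,0,0,75],[0,0,0,0,75],[0,0,0,0,75],[0,0,0,0,75],[0,0,0,0,75]],
  ],
  force=60,
)

```text
time: 5.48
ee_pos: [0.5065, 0.3517, 0.0305]
orientation: [0.575, 0.818, -0.0, -0.0]
contact_force: [-1.1, -0.4, 0.7]
finger_gap: 0.0697
grip_force: 0.0
```

```bash
python3 - <<'E'
from m import *
st=robot.read_state(); c=cam('wrist',st); im,d=optics.get_image('wrist'); M=R.from_quat(st['orientation']).as_matrix(); t=st['ee_pos']
print(st['finger_gap'])
def tips(d,c,M,t,n):
    u,v=np.meshgrid(range(100,460,2),range(150,330,2)); uv=np.c_[u.ravel(),v.ravel()]
    P=((pts(c,uv,d)-t)@M)*1000; P=P[d[uv[:,1],uv[:,0]]>.02]
    f=P[(abs(P[:,0])<14)&(P[:,2]<15)&(abs(P[:,1])>30)&(abs(P[:,1])<75)]
    for s in (-1,1):
        q=f[np.sign(f[:,1])==s]; q=q[np.argsort(-q[:,2])]; print(n,s,len(q),q[:6].round().astype(int).tolist())
tips(d,c,M,t,'now')
z=np.load('/tmp/w1.npz'); st1=dict(st); st1['ee_pos']=np.array([.5057042,.35113201,.18915247]); tips(z['d'],cam('wrist',st1),M,st1['ee_pos'],'w1')
E
```

```text
0.06967999702873852
now -1 774 [[9, -30, 13], [9, -33, 12], [9, -32, 12], [8, -34, 9], [-10, -33, 9], [-11, -32, 8]]
now 1 786 [[11, 31, 15], [11, 35, 15], [11, 32, 15], [11, 34, 14], [11, 36, 11], [11, 32, 11]]
w1 -1 824 [[8, -48, -29], [10, -49, -29], [-1, -47, -29], [-3, -47, -30], [10, -52, -30], [10, -49, -30]]
w1 1 825 [[8, 48, -29], [10, 51, -29], [7, 46, -30], [10, 52, -30], [6, 47, -30], [4, 47, -30]]
```

Tips are about 30 mm behind the reported TCP at any opening. I go that much lower, in small steps, and close.

>>> play_rows(
  deltas=[
    [[-0.0005,0.0015,-0.01,0,75],[0,0,-0.008,0,75],[0,0,-0.006,0,75],[0,0,-0.004,0,75],[0,0,0,0,75],[0,0,0,0,0],[0,0,0,0,0],[0,0,0,0,0],[0,0,0,0,0]],
  ],
  force=60,
)

```text
time: 6.65
ee_pos: [0.5063, 0.3533, 0.0029]
orientation: [0.575, 0.818, 0.0, 0.0]
contact_force: [-0.2, 0.3, 0.5]
finger_gap: 0.0555
grip_force: 60.0
```

>>> play_rows(
  deltas=[
    [[0,0,0.004,0,0],[0,0,0.008,0,0],[0,0,0.012,0,0],[0,0,0.012,0,0],[0,0,0.01,0,0],[0,0,0.006,0,0],[0,0,0,0,0]],
  ],
)

```text
time: 7.52
ee_pos: [0.5064, 0.3533, 0.0552]
orientation: [0.575, 0.818, 0.0, 0.0]
contact_force: [-0.0, 0.3, -2.3]
finger_gap: 0.0558
grip_force: 60.0
```

```bash
cat >> m.py <<'E'
def tray(name='top',verbose=True):
    # plane/tilt from green points in tool-yaw frame: s along open direction from grip, z
    st=robot.read_state(); t=st['ee_pos']; M=R.from_quat(st['orientation']).as_matrix()
    im,d=optics.get_image(name); c=cam(name,st); h=hsv(im); H,S,V=h[...,0],h[...,1],h[...,2]
    g=big((H>45)&(H<85)&(S>120)&(V>50)); P=pts(c,uvs(g),d); P=P[(d[g]>.05)]
    L=(P-t)@M; s=-L[:,0]; y=L[:,1]; z=P[:,2]
    k=(s>-.03)&(s<.16)&(abs(y)<.05); s,y,z=s[k],y[k],z[k]
    for a in np.arange(-.02,.15,.01):
        m=(s>a)&(s<=a+.01)
        if m.sum()>5: print(f'{a*1000:.0f}:{m.sum()} zmin {np.percentile(z[m],5)*1000:.0f} med {np.median(z[m])*1000:.0f} max {np.percentile(z[m],95)*1000:.0f}',end=' | ')
    print('\n',name,'smax',s.max().round(4),'ee',t,st['grip_force'],st['finger_gap'],st['contact_force'])
    return im
E
python3 - <<'E'
from m import *
tray('top')
E
```

```text
0:85 zmin 56 med 67 max 89 | 10:174 zmin 55 med 58 max 79 | 20:58 zmin 3 med 60 max 77 | 30:40 zmin 2 med 72 max 77 | 40:44 zmin 10 med 65 max 76 | 50:82 zmin 53 med 59 max 76 | 60:128 zmin 54 med 58 max 76 | 70:44 zmin 55 med 66 max 76 | 80:39 zmin 55 med 64 max 76 | 90:39 zmin 55 med 65 max 77 | 100:89 zmin 55 med 58 max 76 | 110:33 zmin 55 med 74 max 77 | 120:35 zmin 54 med 74 max 77 | 
 top smax 0.1311 ee [0.50635826 0.35334508 0.05517618] 59.99868035316467 0.05582705290405747 [-0.01889258  0.34501313 -2.26695055]
```

>>> play_rows(
  deltas=[
    [[0,0,0.008,0,0],[0,0,0.016,0,0],[0,0,0.02,0,0],[0,0,0.02,0,0],[0,0,0.02,0,0],[-0.0004,-0.005,0.02,0,0],[-0.0008,-0.01,0.016,0,0],[-0.0012,-0.015,0.01,0,0],[-0.0015,-0.02,0.006,0,0],[-0.0018,-0.023,0.002,0,0],[-0.0018,-0.024,0,0,0],[-0.0018,-0.024,0,0,0],[-0.0018,-0.023,0,0,0],[-0.0018,-0.022,0,0,0],[-0.0015,-0.02,0,0,0],[-0.0012,-0.015,0,0,0],[-0.0008,-0.01,0,0,0],[-0.0004,-0.008,0,0,0],[0,0,0,0,0]],
  ],
  force=60,
)

```text
time: 9.95
ee_pos: [0.4893, 0.1339, 0.1925]
orientation: [0.576, 0.818, 0.0, -0.0]
contact_force: [0.7, 0.5, -2.1]
finger_gap: 0.0555
grip_force: 60.0
```

```bash
python3 - <<'E'
from m import *
save('t5',tray('top'))
E
```

```text
60:6 zmin 194 med 203 max 214 | 70:18 zmin 195 med 206 max 215 | 80:19 zmin 194 med 207 max 215 | 90:19 zmin 195 med 212 max 215 | 100:19 zmin 194 med 211 max 214 | 110:17 zmin 195 med 212 max 214 | 120:13 zmin 194 med 212 max 215 | 
 top smax 0.1304 ee [0.48927346 0.13391017 0.19253746] 59.998621344566345 0.05552116552444183 [ 0.70573587  0.49031387 -2.14953133]
```

View pics/t5.png

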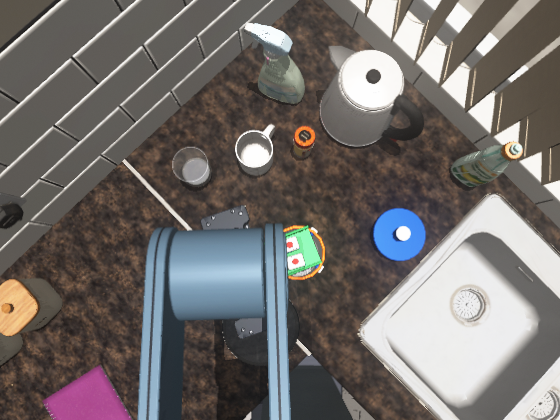

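The tray is level with its lip over the tub (green at (300,250)), still holding the tablets. Next I ease the grip.

>>> play_rows(
  deltas=[
    [[0,0,0,0,0],[0,0,0,0,0]],
  ],
  force=20,
)

```text
time: 10.25
ee_pos: [0.4892, 0.1346, 0.1925]
orientation: [0.575, 0.818, 0.0, -0.0]
contact_force: [1.0, -0.2, -2.0]
finger_gap: 0.0558
grip_force: 20.0
```

```bash
python3 - <<'E'
from m import *
tray('top')
E
```

```text
60:13 zmin 192 med 197 max 215 | 70:20 zmin 193 med 210 max 215 | 80:20 zmin 192 med 200 max 214 | 90:21 zmin 193 med 197 max 215 | 100:17 zmin 194 med 211 max 213 | 110:19 zmin 194 med 212 max 213 | 120:15 zmin 192 med 211 max 213 | 
 top smax 0.1295 ee [0.4892182  0.13462698 0.19251752] 19.999663531780243 0.05583486573631018 [ 1.04806992 -0.18206263 -1.99744197]
```

>>> play_rows(
  deltas=[
    [[0,0,0,0,0],[0,0,0,0,0]],
  ],
  force=12,
)

```text
time: 10.55
ee_pos: [0.4892, 0.1343, 0.1925]
orientation: [0.575, 0.818, -0.0, -0.0]
contact_force: [-0.2, -0.3, -2.8]
finger_gap: 0.0559
grip_force: 12.0
```

```bash
python3 - <<'E'
from m import *
tray('top')
E
```

```text
60:6 zmin 194 med 209 max 214 | 70:19 zmin 194 med 211 max 215 | 80:20 zmin 193 med 202 max 214 | 90:20 zmin 193 med 207 max 214 | 100:18 zmin 192 med 208 max 214 | 110:17 zmin 193 med 211 max 213 | 120:17 zmin 192 med 210 max 215 | 
 top smax 0.1287 ee [0.48921545 0.13428033 0.19252078] 11.999607682228088 0.05591415842262488 [-0.1855869  -0.26062481 -2.77954936]
```

>>> play_rows(
  deltas=[
    [[0,0,0,0,0],[0,0,0,0,0]],
  ],
  force=8,
)

```text
time: 10.85
ee_pos: [0.4892, 0.1342, 0.1925]
orientation: [0.575, 0.818, 0.0, -0.0]
contact_force: [-0.0, 0.2, -2.0]
finger_gap: 0.0558
grip_force: 8.0
```

```bash
python3 - <<'E'
from m import *
tray('top')
E
```

```text
60:9 zmin 169 med 179 max 191 | 70:30 zmin 167 med 171 max 189 | 80:53 zmin 164 med 167 max 186 | 90:196 zmin 160 med 163 max 181 | 100:190 zmin 157 med 160 max 178 | 110:37 zmin 126 med 159 max 178 | 
 top smax 0.1241 ee [0.48923039 0.13418397 0.19254996] 7.999873906373978 0.05583108614488785 [-0.00255526  0.23593966 -1.9803126 ]
```

>>> play_rows(
  deltas=[
    [[0,0,0,0,0]],
  ],
  force=8,
)

```text
time: 11.02
ee_pos: [0.4893, 0.1342, 0.1925]
orientation: [0.575, 0.818, -0.0, 0.0]
contact_force: [-0.1, -0.1, -2.3]
finger_gap: 0.056
grip_force: 8.0
```

```bash
python3 - <<'E'
from m import *
save('t6',tray('top')[200:300,200:350])
E
```

```text
60:9 zmin 170 med 180 max 192 | 70:30 zmin 167 med 169 max 187 | 80:59 zmin 163 med 167 max 186 | 90:193 zmin 160 med 163 max 181 | 100:196 zmin 157 med 160 max 178 | 110:29 zmin 67 med 158 max 176 | 
 top smax 0.1243 ee [0.48925759 0.13416914 0.19254783] 7.999962866306305 0.05602187549762628 [-0.08091537 -0.09797994 -2.25376322]
```

>>> play_rows(
  deltas=[
    [[-0.0015,0.004,0,0,0],[-0.0015,0.004,0,0,0]],
  ],
  force=6,
)

```text
time: 11.32
ee_pos: [0.4861, 0.1425, 0.1926]
orientation: [0.575, 0.818, 0.0, -0.0]
contact_force: [0.1, -0.2, -1.1]
finger_gap: 0.0555
grip_force: 6.0
```

```bash
python3 - <<'E'
from m import *
save('t7',tray('top')[200:300,200:350])
E
```

```text
50:10 zmin 164 med 177 max 185 | 60:30 zmin 158 med 162 max 182 | 70:50 zmin 153 med 158 max 177 | 80:165 zmin 149 med 152 max 172 | 90:188 zmin 144 med 148 max 167 | 100:27 zmin 143 med 146 max 165 | 
 top smax 0.1074 ee [0.48614163 0.14247318 0.19258737] 5.9998780488967896 0.0555258137406351 [ 0.09962635 -0.20952816 -1.12816045]
```

>>> play_rows(
  deltas=[
    [[0,0,0,0,0],[0,0,0,0,0]],
  ],
  force=5,
)

```text
time: 11.62
ee_pos: [0.4863, 0.1422, 0.1926]
orientation: [0.575, 0.818, 0.0, 0.0]
contact_force: [0.3, 0.5, -2.3]
finger_gap: 0.0562
grip_force: 5.0
```

```bash
python3 - <<'E'
from m import *
save('t8',tray('top')[200:300,200:350])
E
```

```text
50:9 zmin 134 med 152 max 438 | 60:23 zmin 127 med 137 max 156 | 70:10 zmin 121 med 130 max 146 | 
 top smax 0.0802 ee [0.48625434 0.14222854 0.19258182] 4.999914765357971 0.05615088699037959 [ 0.2966391   0.5167366  -2.25715154]
```

>>> play_rows(
  deltas=[
    [[0.004,-0.0115,0,0,0]],
  ],
  force=5,
)

```text
time: 11.8
ee_pos: [0.4902, 0.1307, 0.1926]
orientation: [0.575, 0.818, 0.0, 0.0]
contact_force: [0.3, 0.4, -0.2]
finger_gap: 0.056
grip_force: 5.0
```

```bash
python3 - <<'E'
from m import *
a=cv2.imread('pics/t8.png')[:,:,::-1]
b=tray('top')[200:300,200:350]
save('t9',cv2.resize(np.vstack([a,b]),None,fx=3,fy=3,interpolation=cv2.INTER_CUBIC))
E
```

```text
top smax 0.0726 ee [0.49024563 0.13074251 0.19264427] 5.000309273600578 0.056021629211662365 [ 0.26270387  0.41894439 -0.1765408 ]
```

View pics/t9.png

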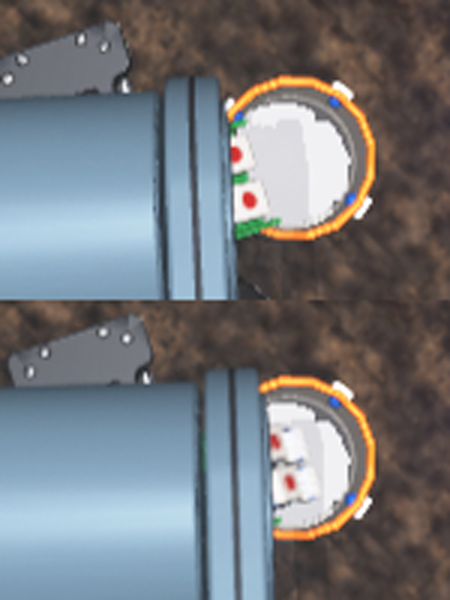

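>>> play_rows(
  deltas=[
    [[0.0014,-0.004,0.006,0,0],[0.0014,-0.004,0.006,0,0],[0,0,0,0,0],[0,0,0,0,0]],
  ],
  force=4,
)

```text
time: 12.35
ee_pos: [0.493, 0.1227, 0.2046]
orientation: [0.575, 0.818, 0.0, 0.0]
contact_force: [0.0, 0.8, -1.7]
finger_gap: 0.0564
grip_force: 4.0
```

```bash
python3 - <<'E'
from m import *
st=robot.read_state(); c=cam('wrist',st); im,d=optics.get_image('wrist'); s=optics.get_image('side')[0]; np.savez('/tmp/w10',im=im,d=d)
save('w10',np.hstack([im[150:420,80:480],cv2.resize(s[180:300,200:340],(350,300))[:270]]))
E
```

```text
(no output)
```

View pics/w10.png

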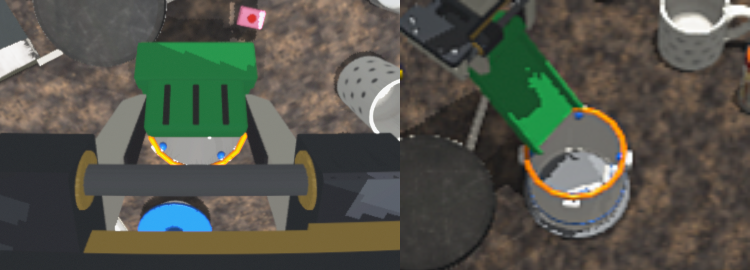

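The wrist and side views show an empty channel tilted over the tub. I grip firmly, carry the tray back and count the tablets in the tub.

>>> play_rows(
  deltas=[
    [[0,0,0,0,0],[0,0,0.01,0,0],[0,0,0.02,0,0],[0.0005,0.002,0.01,0,0],[0.0015,0.0067,0,0,0],[0.003,0.014,0,0,0],[0.004,0.019,0,0,0],[0.005,0.022,0,0,0],[0.005,0.022,0,0,0],[0.005,0.022,0,0,0],[0.005,0.021,0,0,0],[0.004,0.018,0,0,0],[0.003,0.012,0,0,0],[0.0007,0.007,0,0,0],[0,0,0,0,0]],
  ],
  force=40,
)

```text
time: 14.32
ee_pos: [0.5297, 0.2885, 0.2445]
orientation: [0.575, 0.818, -0.0, -0.0]
contact_force: [0.7, 0.2, -1.2]
finger_gap: 0.0559
grip_force: 40.0
```

```bash
python3 - <<'E'
from m import *
im=tray('top'); side=tray('side')
a=cv2.resize(im[215:290,260:340],(400,375),interpolation=cv2.INTER_CUBIC); b=cv2.resize(side[120:270,160:300],(350,375))
save('t11',np.hstack([a,b]))
E
```

```text
-10:39 zmin 225 med 228 max 231 | 0:228 zmin 217 med 223 max 242 | 10:275 zmin 208 med 214 max 238 | 20:266 zmin 198 med 204 max 228 | 30:260 zmin 188 med 194 max 218 | 40:257 zmin 178 med 185 max 210 | 50:242 zmin 169 med 175 max 199 | 60:100 zmin 166 med 169 max 192 | 70:12 zmin 179 med 183 max 185 | 
 top smax 0.0753 ee [0.52971933 0.28851456 0.2444819 ] 39.99966502189636 0.05592081364105658 [ 0.65489174  0.19891531 -1.21070607]
-20:49 zmin 231 med 240 max 279 | -10:143 zmin 225 med 234 max 289 | 0:200 zmin 216 med 232 max 297 | 10:181 zmin 205 med 217 max 291 | 20:128 zmin 197 med 204 max 226 | 30:140 zmin 185 med 196 max 221 | 40:132 zmin 176 med 185 max 208 | 50:127 zmin 168 med 175 max 198 | 60:82 zmin 162 med 170 max 190 | 70:10 zmin 175 med 179 max 185 | 
 side smax 0.0784 ee [0.52969991 0.28813714 0.24455551] 39.99969720840454 0.05514448749501396 [-0.28055135 -0.25340437 -1.46387291]
```

View pics/t11.png

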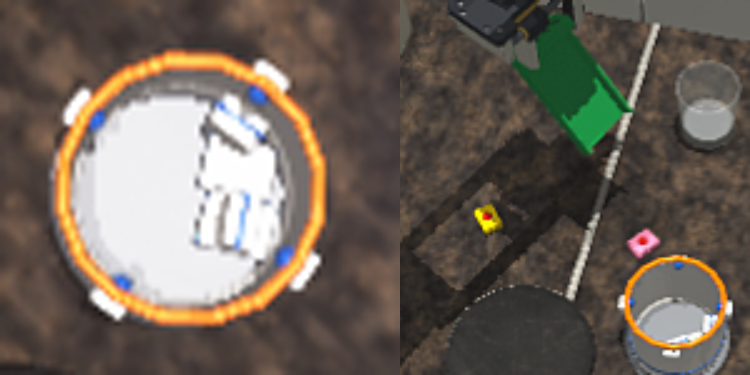

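The tub holds all the white tablets, clustered at (230,180) in the crop. The worktop and tray are bare apart from the pink and yellow decoys. The tray is tilted 44°, so I lower it lip first and lay it down along an arc.

>>> play_rows(
  deltas=[
    [[0,0,-0.01,0,0],[0,0,-0.02,0,0],[0,0,-0.025,0,0],[0,0,-0.025,0,0],[0,0,-0.025,0,0],[0,0,-0.022,0,0],[0,0,-0.015,0,0],[0,0,-0.01,0,0],[0,0,-0.0045,0,0],[0,0,0,0,0]],
  ],
  force=40,
)

```text
time: 15.68
ee_pos: [0.5299, 0.2884, 0.0883]
orientation: [0.575, 0.818, 0.0, 0.0]
contact_force: [0.0, 0.4, -0.6]
finger_gap: 0.0558
grip_force: 40.0
```

>>> play_rows(
  deltas=[
    [[0,0,-0.003,0,0],[0,0,-0.0025,0,0],[-0.0028,0.0077,-0.005,0,0],[-0.0028,0.0077,-0.005,0,0],[-0.0025,0.007,-0.006,0,0],[-0.0025,0.007,-0.006,0,0],[-0.0022,0.0061,-0.007,0,0],[-0.0022,0.0061,-0.007,0,0],[-0.0018,0.0051,-0.0078,0,0],[-0.0018,0.0051,-0.0078,0,0],[-0.0011,0.0032,-0.0064,0,0],[-0.0011,0.0032,-0.0064,0,0],[-0.0009,0.0025,-0.0067,0,0],[-0.0009,0.0025,-0.0067,0,0],[0,0,-0.0015,0,0],[0,0,0,0,0]],
  ],
  force=6,
)

```text
time: 17.68
ee_pos: [0.5071, 0.3518, 0.0036]
orientation: [0.575, 0.818, 0.0, -0.0]
contact_force: [-1.9, -0.2, 4.0]
finger_gap: 0.0554
grip_force: 6.0
```

```bash
python3 - <<'E'
from m import *
tray('top')
E
```

```text
0:94 zmin 4 med 12 max 31 | 10:144 zmin 3 med 6 max 24 | 20:146 zmin 2 med 6 max 23 | 30:147 zmin 3 med 6 max 23 | 40:149 zmin 2 med 6 max 25 | 50:149 zmin 2 med 5 max 23 | 60:140 zmin 2 med 6 max 23 | 70:151 zmin 3 med 6 max 24 | 80:143 zmin 2 med 6 max 24 | 90:141 zmin 3 med 6 max 23 | 100:122 zmin 2 med 6 max 24 | 110:42 zmin 3 med 8 max 24 | 120:32 zmin 2 med 20 max 25 | 
 top smax 0.1297 ee [0.50709185 0.35180357 0.00362151] 5.999686047434807 0.05542431463371181 [-1.88505306 -0.24064796  4.00099241]
```

Tray flat. Release, rise, and go to the lid.

>>> play_rows(
  deltas=[
    [[0,0,0,0,80],[0,0,0,0,80],[0,0,0,0,80],[0,0,0.015,0,80],[0,0,0.03,0,80],[0,0,0.04,0,80],[0,0,0.04,0,80],[0,0,0.04,0,80],[0,0,0.03,0,80],[0.002,-0.02,0.01,0,80],[0.006,-0.051,0,0,80],[0.006,-0.051,0,0,80],[0.006,-0.051,0,0,80],[0.006,-0.051,0,0,80],[0.006,-0.051,0,0,80],[0.006,-0.051,0,0,80],[0.006,-0.051,0,0,80],[0.006,-0.051,0,0,80],[0.006,-0.051,0,0,80],[0.006,-0.045,0,0,80]],
  ],
  force=40,
)

```text
time: 20.23
ee_pos: [0.5676, -0.1752, 0.2074]
orientation: [0.576, 0.818, -0.0, -0.001]
contact_force: [1.2, 1.0, 0.5]
finger_gap: 0.0746
grip_force: 0.0
```

```bash
python3 - <<'E'
from m import *
from scipy.optimize import least_squares
im,d=optics.get_image('top'); c=cam('top'); h=hsv(im); H,S,V=h[...,0],h[...,1],h[...,2]
g=big((H>45)&(H<85)&(S>120)&(V>60)); P=pts(c,uvs(g),d); print('tray',cv2.minAreaRect(P[(d[g]>.3)&(abs(P[:,2])<.065)][:,:2].astype(np.float32)*1000), np.percentile(P[:,2],[2,50,98]).round(3))
# inside tub heights
u,v=np.meshgrid(range(270,328),range(224,282)); uv=np.c_[u.ravel(),v.ravel()]; P=pts(c,uv,d); k=np.hypot(P[:,0]-.524,P[:,1]-.0375)<.043; print('tub heights',np.percentile(P[k][:,2],[5,25,50,75,95,99]).round(3))
st=robot.read_state(); c=cam('wrist',st); im,d=optics.get_image('wrist'); h=hsv(im); H,S,V=h[...,0],h[...,1],h[...,2]; save('w12',im)
print(st['ee_pos'])
def circ(p,r0):
    f=lambda x: np.hypot(p[:,0]-x[0],p[:,1]-x[1])-x[2]
    return least_squares(f,[*p.mean(0)[:2],r0],loss='soft_l1',f_scale=.001).x
P=onplane(c,uvs((S<60)&(V>180)),.058); m=np.hypot(P[:,0]-.569,P[:,1]+.19)<.025; print('knob',m.sum(),P[m].mean(0),np.ptp(P[m],axis=0))
o=(H>5)&(H<22)&(S>130)&(V>100); P=onplane(c,uvs(o),.104);m=np.hypot(P[:,0]-.524,P[:,1]-.0375)<.08
if m.sum()>50: print('tub',m.sum(),circ(P[m],.05))
E
```

```text
tray ((525.6690063476562, 302.1035461425781), (76.45046997070312, 153.6395721435547), 19.065032958984375) [0.001 0.007 0.059]
tub heights [0.006 0.008 0.01  0.023 0.056 0.058]
[ 0.56817451 -0.18097482  0.20701844]
knob 169 [ 0.57280898 -0.19665485  0.058     ] [0.024333   0.02851798 0.        ]
tub 385 [0.52348997 0.04078653 0.05490961]
```

>>> play_rows(
  deltas=[
    [[0,0,0,0,80],[0,0,0,0,80]],
  ],
)

```text
time: 20.58
ee_pos: [0.5685, -0.1714, 0.2081]
orientation: [0.575, 0.818, 0.0, -0.001]
contact_force: [-0.1, 0.9, 0.7]
finger_gap: 0.0744
grip_force: 0.0
```

```bash
python3 - <<'E'
from m import *
st=robot.read_state(); c=cam('wrist',st); im,d=optics.get_image('wrist'); h=hsv(im); H,S,V=h[...,0],h[...,1],h[...,2]
print(st['ee_pos'],robot.read_state()['ee_pos'])
P=onplane(c,uvs((S<60)&(V>180)),.058); m=np.hypot(P[:,0]-.569,P[:,1]+.19)<.025; print('knob',m.sum(),P[m].mean(0),np.ptp(P[m],axis=0))
from scipy.optimize import least_squares
def circ(p,r0):
    f=lambda x: np.hypot(p[:,0]-x[0],p[:,1]-x[1])-x[2]
    return least_squares(f,[*p.mean(0)[:2],r0],loss='soft_l1',f_scale=.001).x
o=(H>5)&(H<22)&(S>130)&(V>100); P=onplane(c,uvs(o),.104);m=np.hypot(P[:,0]-.524,P[:,1]-.0375)<.08; print('tub',m.sum(),circ(P[m],.05))
E
```

```text
[ 0.56849548 -0.1713965   0.20805559] [ 0.5687317  -0.17123562  0.20823035]
knob 324 [ 0.57196968 -0.19279714  0.058     ] [0.02782291 0.02425382 0.        ]
tub 555 [0.52424174 0.03920694 0.05304525]
```

>>> play_rows(
  deltas=[
    [[0.0005,-0.01,-0.02,0,80],[0.001,-0.0105,-0.03,0,80],[0,0,-0.035,0,80],[0,0,-0.035,0,80],[0,0,-0.03,0,80],[0,0,-0.02,0,80],[0,0,-0.015,0,80],[0,0,-0.01,0,80],[0,0,-0.0075,0,80],[0,0,0,0,80],[0,0,0,0,0],[0,0,0,0,0],[0,0,0,0,0],[0,0,0,0,0],[0,0,0,0,0],[0,0,0,0,0],[0,0,0,0,0]],
  ],
  force=50,
)

```text
time: 22.75
ee_pos: [0.5707, -0.1929, 0.0058]
orientation: [0.575, 0.818, 0.0, 0.0]
contact_force: [-0.1, 0.0, 0.3]
finger_gap: 0.0295
grip_force: 50.0
```

>>> play_rows(
  deltas=[
    [[0,0,0.008,0,0],[0,0,0.02,0,0],[0,0,0.03,0,0],[0,0,0.03,0,0],[0,0,0.025,0,0],[0,0,0.015,0,0],[0,0,0.007,0,0],[0,0,0,0,0],[0,0,0,0,0]],
  ],
)

```text
time: 23.88
ee_pos: [0.57, -0.1926, 0.1396]
orientation: [0.575, 0.818, -0.0, -0.001]
contact_force: [-0.4, -0.4, -1.0]
finger_gap: 0.0291
grip_force: 50.0
```

```bash
cat > lid.py <<'E'
from m import *
from scipy.optimize import least_squares
def circ(p,r0,fix=False):
    f=lambda x: np.hypot(p[:,0]-x[0],p[:,1]-x[1])-(r0 if fix else x[2])
    return least_squares(f,[*p.mean(0)[:2],r0],loss='soft_l1',f_scale=.001).x
def lid(name,off=.0058):
    st=robot.read_state(); c=cam(name,st); im,d=optics.get_image(name); h=hsv(im); H,S,V=h[...,0],h[...,1],h[...,2]
    z=st['ee_pos'][2]-off; b=big((H>100)&(H<125)&(S>150)&(V>60)); P=pts(c,uvs(b),d); k=(d[b]>.05)&(abs(P[:,2]-z-.028)<.006)
    cc=cv2.findContours(b.astype(np.uint8),0,1)[0]; cc=max(cc,key=len)[:,0]; Q=onplane(c,cc,z+.027)
    x=circ(Q,.059,True); res=abs(np.hypot(Q[:,0]-x[0],Q[:,1]-x[1])-.059)
    x=circ(Q[res<.004],.059,True)
    A=np.c_[P[k][:,:2],np.ones(k.sum())]; pl=np.linalg.lstsq(A,P[k][:,2],rcond=None)[0]
    print(name,'lid',x.round(4),(res<.002).sum(),'rel ee',(x[:2]-st['ee_pos'][:2]).round(4),'slope',pl[:2].round(3),'ee',st['ee_pos'].round(4)); return im
E
python3 - <<'E'
from lid import *
lid('top');lid('side')
save('w13',lid('wrist'))
E
```

```text
top lid [ 0.5692 -0.1914  0.059 ] 87 rel ee [-0.0008  0.0011] slope [-0.003 -0.005] ee [ 0.57   -0.1926  0.1396]
side lid [ 0.5993 -0.2713  0.059 ] 9 rel ee [ 0.0293 -0.0787] slope [-0.005 -0.026] ee [ 0.57   -0.1926  0.1396]
wrist lid [ 0.5688 -0.1892  0.059 ] 343 rel ee [-0.0013  0.0034] slope [-0.002  0.001] ee [ 0.5701 -0.1926  0.1397]
```

>>> play_rows(
  deltas=[
    [[-0.001,0.006,0,0,0],[-0.003,0.014,0,0,0],[-0.004,0.022,0,0,0],[-0.005,0.025,0,0,0],[-0.005,0.026,0,0,0],[-0.005,0.026,0,0,0],[-0.005,0.026,0,0,0],[-0.005,0.025,0,0,0],[-0.005,0.022,0,0,0],[-0.004,0.018,0,0,0],[-0.002,0.012,0,0,0],[-0.001,0.008,0,0,0],[0,0,0,0,0],[0,0,0,0,0]],
  ],
  force=60,
)

```text
time: 25.78
ee_pos: [0.5258, 0.0366, 0.1407]
orientation: [0.575, 0.818, -0.0, 0.0]
contact_force: [0.0, 0.4, -0.7]
finger_gap: 0.0288
grip_force: 60.0
```

```bash
python3 - <<'E'
from lid import *
im=lid('top')
lid('wrist'); print(robot.read_state()['contact_force'])
E
```

```text
top lid [0.4229 0.0894 0.059 ] 17 rel ee [-0.103   0.0528] slope [ 0.173 -0.059] ee [0.5258 0.0366 0.1407]
wrist lid [0.5244 0.0397 0.059 ] 349 rel ee [-0.0014  0.0032] slope [-0.  0.] ee [0.5258 0.0365 0.1407]
[-0.14324458 -0.46075719 -1.33914581]
```

>>> play_rows(
  deltas=[
    [[-0.0005,0.0003,-0.008,0,0],[0,0,-0.01,0,0],[0,0,-0.01,0,0],[0,0,-0.008,0,0],[0,0,-0.006,0,0],[0,0,-0.003,0,0],[0,0,0,0,0]],
  ],
)

```text
time: 26.75
ee_pos: [0.5256, 0.0371, 0.0959]
orientation: [0.575, 0.818, 0.0, 0.0]
contact_force: [0.8, -1.1, -1.2]
finger_gap: 0.0288
grip_force: 60.0
```

>>> play_rows(
  deltas=[
    [[0,0,-0.0015,0,0],[0,0,-0.0015,0,0],[0,0,-0.001,0,0],[0,0,0,0,0]],
  ],
)

```text
time: 27.25
ee_pos: [0.526, 0.0373, 0.0927]
orientation: [0.575, 0.818, 0.001, 0.001]
contact_force: [0.8, -1.2, 6.2]
finger_gap: 0.0292
grip_force: 60.0
```

>>> play_rows(
  deltas=[
    [[0,0,-0.001,0,0],[0,0,-0.001,0,0],[0,0,-0.001,0,0],[0,0,0,0,0]],
  ],
)

```text
time: 27.75
ee_pos: [0.5253, 0.0374, 0.0885]
orientation: [0.575, 0.818, 0.0, 0.0]
contact_force: [1.7, -1.8, -0.3]
finger_gap: 0.029
grip_force: 60.0
```

>>> play_rows(
  deltas=[
    [[0,0,-0.001,0,0],[0,0,-0.001,0,0],[0,0,-0.001,0,0],[0,0,0,0,0]],
  ],
)

```text
time: 28.25
ee_pos: [0.525, 0.0374, 0.0857]
orientation: [0.575, 0.818, -0.0, -0.0]
contact_force: [-0.6, -0.4, 0.6]
finger_gap: 0.0288
grip_force: 60.0
```

>>> play_rows(
  deltas=[
    [[0,0,-0.001,0,0],[0,0,-0.001,0,0],[0,0,0,0,0],[0,0,0,0,0]],
  ],
)

```text
time: 28.75
ee_pos: [0.525, 0.0374, 0.0843]
orientation: [0.575, 0.818, -0.0, 0.0]
contact_force: [-1.7, -2.0, 6.0]
finger_gap: 0.0289
grip_force: 60.0
```

```bash
python3 - <<'E'
from lid import *
im=lid('side'); lid('wrist'); F=[]
for _ in range(6): optics.camera_params; F.append(robot.read_state()['contact_force'])
print(np.array(F).round(1).tolist())
c=cam('side'); d=optics.get_image('side')[1]; print(robot.read_state()['contact_force'])
save('s14',cv2.resize(im[190:290,220:320],(600,600),interpolation=cv2.INTER_CUBIC))
E
```

```text
side lid [ 0.5468 -0.0245  0.059 ] 13 rel ee [ 0.0218 -0.0619] slope [ 0.001 -0.002] ee [0.525  0.0374 0.0843]
wrist lid [0.5235 0.0407 0.059 ] 358 rel ee [-0.0016  0.0034] slope [ 0.    -0.001] ee [0.5251 0.0374 0.0843]
[[-0.6, -0.9, 5.8], [-0.6, -0.9, 5.8], [-0.6, -0.9, 5.8], [-0.6, -0.9, 5.8], [-0.6, -0.9, 5.8], [-0.6, -0.9, 5.8]]
[-1.409966   -1.77606737  7.36130974]
```

View pics/s14.png

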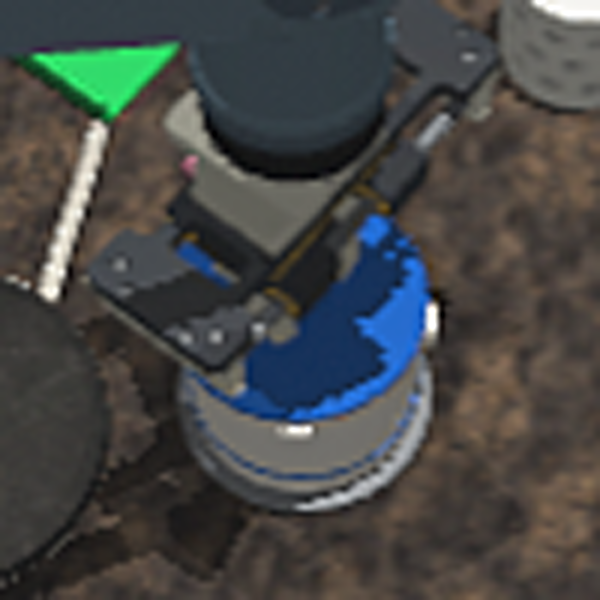

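The lid sits flush on the tub. I add a little more push and average the force.

>>> play_rows(
  deltas=[
    [[0,0,-0.0003,0,0],[0,0,0,0,0],[0,0,0,0,0]],
  ],
)

```text
time: 29.28
ee_pos: [0.5251, 0.0374, 0.0842]
orientation: [0.575, 0.818, -0.0, 0.0]
contact_force: [-2.4, -1.5, 8.7]
finger_gap: 0.0292
grip_force: 60.0
```

```bash
python3 - <<'E'
from m import *
F=[]
for _ in range(12): optics.get_image('wrist'); s=robot.read_state(); F.append([s['contact_force'][2],s['ee_pos'][2]*1000])
F=np.array(F);print(F[:,0].round(1),F.mean(0),s['time'],s['grip_force'])
E
```

```text
[7.9 8.4 8.1 7.6 7.9 7.1 7.9 7.4 7.9 7.8 7.  8. ] [ 7.74890839 84.23086044] 29.875 60.00331163406372
```

```bash
python3 -c "
from bench import robot
print(robot.sign_off())"
```

```text
the job is handed in; nothing more can be done
None
```

The job is handed in at about 30 s: the tablets are in the tub (I saw white tablets there and an empty tray, but could not count all four separately), the tray is flat on the worktop, and the lid is clicked on with the hand still pressing at about 8 N.

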